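Ready the label roll and find the full kit tin

ROBOT

A 6-joint arm with a two-finger parallel gripper is mounted at the origin on the work surface. World frame = base frame: x ahead of the robot, y to its left, z up, the work surface at z = 0. Lengths are in m, angles in rad, forces in N, time in s.
With the tool pointing down it reaches from about 0.275 to 1 m from the base axis. Payload 8.4 kg.
Tool frame: the origin (TCP) lies on the centre line of the jaws, within the pads' length; the fingertips stand 17 mm ahead of it and the grasp point (between the pads) lies 2 mm behind it (bot.tcp_to_tips is the y of the fingertips in the tool frame, in m); y points along the fingers, z is the direction in which the jaws open and shut, and the axes are right-handed (so a half turn about y gives the same grasp; the last joint's range is limited). The gripper opens to 85 mm and grips with 20 to 120 N. Pads are 22 mm wide; open, the fingers measure 114 mm over their backs; the gripper's body (76 mm by 85 mm) begins 54 mm behind the grasp point. The pads swing forward as they close: fully open they stand 13 mm farther back than shut.
Start: joints at [1.348, 0.353, 1.633, -0, 1.155, -0.002], TCP at [0.137, 0.61, 0.248] pointing down, gripper open.
Joint ranges: [-2.63, 2.63], [-0.92, 2.1], [0.06, 2.66], [-1.3, 4.44], [0, 2.69], [-3.02, 3.02]. Speed limits (rad/s): [2.22, 2.22, 2.79, 3.14, 3.14, 3.14].

INTERFACE

Orientations are given as a unit quaternion [x, y, z, w].
In Python, from workcell import bot, hand, kinematics, get_obs, vision, hand_in gives the robot as it stands. The module is installed in compiled form; this text tells all that it offers. Calls block until the motion is done:
- bot.reach(position, orientation): joint-space move of the TCP to a pose.
- bot.servo_line(position, ori=None, velocity=0.15): straight line of the TCP; ori=None keeps the orientation; velocity is the mean speed in m/s.
- bot.goto_joints(angles): joint-space move.
- hand.move_gripper(opening, strength=None): finger opening in m; strength is the grip in N (None keeps the last); returns when the fingers have stopped.
- bot.dwell(seconds).
- kinematics.solve_ik(position, orientation): joint angles nearest the present ones, or None.
- get_obs(): the state.
- vision.read_camera(name): name is "scene" or "top" or "wrist"; returns a dict with "frame" (480x640x3 uint8, red, green, blue), "intrinsics" (3x3 intrinsics, pixels), "view" (4x4, takes a point from world to camera coordinates). Camera axes: x right, y down, z forward; pixel columns grow to the right and rows downward; lengths in m; the calibration is good to about 2 mm. The wrist camera is an equidistant fisheye: a pixel r from the principal point sees the ray r / f radians off the axis. A picture is of the moment at which its call begins. There is no depth.
A pose or a line that the arm cannot do raises bot.IKError and nothing moves.
- hand_in(): hands the job in, once; it reports no verdict.
The state is a dict: "time_s": time; "joint_pos": joint angles; "joint_vel": joint speeds; "joint_efforts": joint torques, N m; "position": TCP position; "orientation": TCP orientation; "wrist_force": force on the tool from outside, world axes, zero at the start; "ft_torque": the same for the moment, N m; "gripper_width": finger opening in m.
Only numpy, scipy, OpenCV 4.12 (cv2) and the standard library are available. Lean on these libraries where they do the work, as an engineer would, in place of code of your own. Each camera call takes 0.05 s, during which the arm holds its last target. There are 200 camera calls.

TASK

Get ready to label the one fully packed kit tin: first put the label roll onto the dispenser's spindle, fully down and let go. Then find by feel, hefting them, which of the three identical closed tins is the heaviest, and finish while still holding that one in the gripper, upright and still, up in the air with its bottom at least 10 cm above the table. The other two tins must be standing upright on the table; do not tip any tin, and leave the other things on the table where they are.

Things in the scene. Friction and masses are not known exactly. Their poses are not given: they have to be found in the camera images.
- dispenser: Label dispenser, fixed to the table: a grey base plate 130 x 110 mm (x from -55 to +75 mm, y from -55 to +55 mm from the origin), 12 mm thick, with an upright steel spindle on its origin and a steel tear bar, 80 mm long along y and 33 mm high above the table, at x = +70 mm. Origin: on the spindle's axis at table height; x points towards the tear bar, z up.
- spindle_foot (a point): Point on the spindle's axis at the base plate's top (12 mm above the table), where the roll's underside comes to rest. The spindle is 20 mm in diameter.
- spindle_tip (a point): Top of the spindle on its axis, 63 mm above the base plate and 75 mm above the table; the last 11 mm taper to 10 mm diameter.
- roll: Label roll: white paper on a cardboard core, a rigid hollow cylinder of 60 mm outside diameter, 26 mm bore right through, 45 mm tall, about 110 g, standing on its end on the table. Origin: centre of its underside; z is its axis, up.
- tin_a: Closed round metal tin, one of three that look identical: 60 mm diameter, 85 mm tall, standing on the table. Origin: centre of its underside; z: its axis, up. Contents may shift a few mm. Two tins are part-filled, their weights at most 80 g apart; the full one is at least 180 g heavier than either; all weigh 150 to 600 g. Looks, place and name do not tell which; it changes each time.
- tin_b: Closed round metal tin, one of three that look identical: 60 mm diameter, 85 mm tall, standing on the table. Origin: centre of its underside; z: its axis, up. Contents may shift a few mm. Two tins are part-filled, their weights at most 80 g apart; the full one is at least 180 g heavier than either; all weigh 150 to 600 g. Looks, place and name do not tell which; it changes each time.
- tin_c: Closed round metal tin, one of three that look identical: 60 mm diameter, 85 mm tall, standing on the table. Origin: centre of its underside; z: its axis, up. Contents may shift a few mm. Two tins are part-filled, their weights at most 80 g apart; the full one is at least 180 g heavier than either; all weigh 150 to 600 g. Looks, place and name do not tell which; it changes each time.
- link_1: Bystander: small off-white plastic connector piece, a cross about 64 x 48 mm and 12 mm high, lying on the table. Origin: centre of its underside.
- link_2: Bystander: small off-white plastic connector piece, a cross about 64 x 48 mm and 12 mm high, lying on the table. Origin: centre of its underside.
- link_3: Bystander: small off-white plastic connector piece, a cross about 64 x 48 mm and 12 mm high, lying on the table. Origin: centre of its underside.
- kit_box: Bystander: closed white square box, 62 x 62 x 38 mm. Origin: centre of its underside.
- mug: Bystander: white mug, 80 mm diameter, 90 mm tall, handle at its +y. Origin: centre of its underside.
- screwdriver: Bystander: screwdriver lying along its x axis. Origin: about its middle, at table height.
- marker: Bystander: grey marker pen with a black cap, 125 x 16 x 16 mm, lying along its x axis. Origin: centre of its underside.
Not all that is in view belongs to the job. What is shaped like the tin_a but yellow is not meant.

How it is judged:
On the way, in this order (a step that is already met when the one before it is completed fails the run):
1. the label roll is fully down on the spindle and let go (horizontal distance between roll and spindle_foot below 0.006 m and z of roll in the frame of spindle_foot below 0.005 m and angle between roll's own z axis and vertical below 0.1 rad and contact force between roll and the fingers below 0.1 N), for 0.2 s.
2. the heaviest tin is lifted off the table (its hidden contents, whose pose is not given, rise) (height (world z) of filling_c0 above 0.07 m), for 0.2 s.
At the end, for the whole second after the job is handed in: Fingers alone hold the heaviest tin still (<30 mm/s), within 15 deg of upright, underside 95 mm or more above the table; the lighter two stand upright on the table (within 5 mm), let go; the roll is on the spindle, within 5 mm of fully down and 6 mm of its axis, let go (all of step 1 and ((horizontal distance between filling_c0 and tin_a below 0.025 m and height (world z) of tin_a above 0.095 m and angle between tin_a's own z axis and vertical below 0.26 rad and contact force between tin_a and the fingers above 0.5 N and contact force between tin_a and carton_c0 below 0.1 N and contact force between tin_a and dispenser below 0.1 N and contact force between tin_a and roll below 0.1 N and contact force between tin_a and mug below 0.1 N and contact force between tin_a and tin_b below 0.1 N and contact force between tin_a and tin_c below 0.1 N and height (world z) of each of tin_b, tin_c below 0.005 m and angle between each of tin_b, tin_c's own z axis and vertical below 0.1 rad and contact force between each of tin_b, tin_c and the fingers below 0.1 N) or (horizontal distance between filling_c0 and tin_b below 0.025 m and height (world z) of tin_b above 0.095 m and angle between tin_b's own z axis and vertical below 0.26 rad and contact force between tin_b and the fingers above 0.5 N and contact force between tin_b and carton_c0 below 0.1 N and contact force between tin_b and dispenser below 0.1 N and contact force between tin_b and roll below 0.1 N and contact force between tin_b and mug below 0.1 N and contact force between tin_b and tin_a below 0.1 N and contact force between tin_b and tin_c below 0.1 N and height (world z) of each of tin_a, tin_c below 0.005 m and angle between each of tin_a, tin_c's own z axis and vertical below 0.1 rad and contact force between each of tin_a, tin_c and the fingers below 0.1 N) or (horizontal distance between filling_c0 and tin_c below 0.025 m and height (world z) of tin_c above 0.095 m and angle between tin_c's own z axis and vertical below 0.26 rad and contact force between tin_c and the fingers above 0.5 N and contact force between tin_c and carton_c0 below 0.1 N and contact force between tin_c and dispenser below 0.1 N and contact force between tin_c and roll below 0.1 N and contact force between tin_c and mug below 0.1 N and contact force between tin_c and tin_a below 0.1 N and contact force between tin_c and tin_b below 0.1 N and height (world z) of each of tin_a, tin_b below 0.005 m and angle between each of tin_a, tin_b's own z axis and vertical below 0.1 rad and contact force between each of tin_a, tin_b and the fingers below 0.1 N)) and linear speed of each of tin_a, tin_b, tin_c below 0.03 m/s); the arm keeps its last pose, push and grip.
It fails at once if a tin is lifted before the roll is on the spindle (height (world z) of any of tin_a, tin_b, tin_c above 0.02 m and (horizontal distance between roll and spindle_foot above 0.008 m or z of roll in the frame of spindle_foot above 0.01 m)).
It fails at once if a tin is tipped by more than 40 degrees (angle between any of tin_a, tin_b, tin_c's own z axis and vertical above 0.7 rad).
It fails at once if another thing on the table is moved by more than 30 mm (distance of any of link_1, link_2, link_3, kit_box, mug, screwdriver, marker from where it was at the start of the episode above 0.03 m).
It also fails if it takes over 72 s, if anything falls off the work surface, if the arm or the gripper's body presses on something with over 40 N, if the wrist force passes 120 N, or if a joint passes its speed limit or range.

## Working session

There is one attempt and no reset: what is moved stays moved. The work goes in short steps, each a Python script; the robot and the scene stay as the last script left them, time stands still between calls to the robot, and variables do not carry over. Pictures are saved under pics/ and viewed, about 8 in all and at most 12, crops included, and the job is handed in when it is done.

```bash
mkdir -p pics
python3 - <<'E'
from workcell import bot,hand,kinematics,get_obs,vision
import cv2,numpy as np
for n in ["scene","top"]:
    r=vision.read_camera(n); cv2.imwrite(f"pics/{n}0.png",r["frame"][:,:,::-1]); np.savez(f"{n}.npz",**r)
    print(n,np.round(r["intrinsics"],1).tolist(),np.round(r["view"],3).tolist())
print(get_obs())
E
```

```text
scene [[581.9, 0.0, 314.0], [0.0, 581.9, 231.8], [0.0, 0.0, 1.0]] [[-0.13, 0.991, 0.015, 0.053], [0.765, 0.11, -0.634, -0.391], [-0.63, -0.071, -0.773, 1.45], [0.0, 0.0, 0.0, 1.0]]
top [[506.6, 0.0, 316.9], [0.0, 506.6, 231.8], [0.0, 0.0, 1.0]] [[0.023, -1.0, 0.007, 0.015], [-0.982, -0.023, -0.187, 0.567], [0.187, -0.003, -0.982, 0.892], [0.0, 0.0, 0.0, 1.0]]
{'time_s': 0.1, 'joint_pos': array([ 1.34759358e+00,  3.53590885e-01,  1.63407500e+00, -3.90508678e-06,
        1.15522432e+00, -2.42613459e-03]), 'joint_vel': array([ 0.00029233, -0.00014023, -0.00302981, -0.00015734,  0.00151995,
       -0.00160334]), 'joint_efforts': array([-5.86725091e-04, -6.06355977e+01, -3.42816031e+01,  2.34860050e-05,
        4.01241530e-03,  4.07894254e-05]), 'position': array([0.13679047, 0.6094129 , 0.24762274]), 'orientation': array([ 0.70325879, -0.07794771,  0.07784693, -0.70234684]), 'wrist_force': array([0.0787969 , 0.11093625, 0.04459997]), 'ft_torque': array([-0.01633455, -0.00203454,  0.01636513]), 'gripper_width': 0.0852625365862659}
```

View pics/scene0.png

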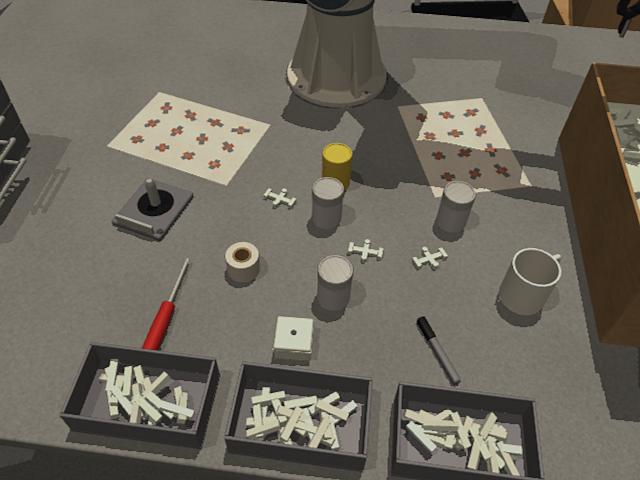

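View pics/top0.png

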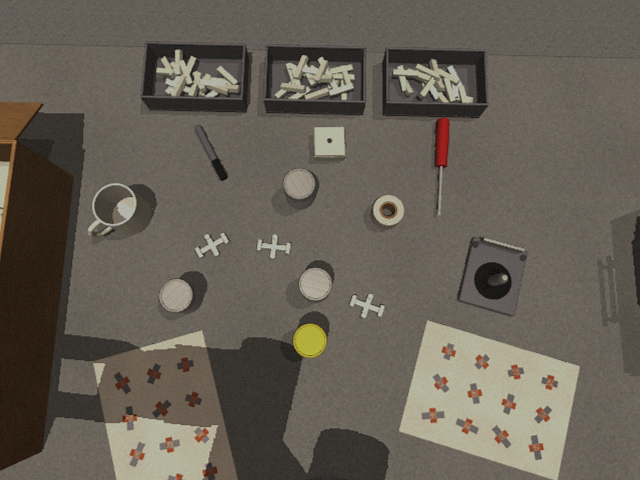

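The scene view shows tin tops at about (335,270), (327,188) and (458,195), the roll at (242,256) and the spindle tip at (152,182). In the top view the tins are at (299,184), (316,284) and (176,295), the roll at (388,210) and the spindle tip at (504,279). The yellow tin at (310,340) isn't part of the job.

```bash
cat > h.py <<'E'
import numpy as np,cv2
def ray(r,u,v):
    K=r["intrinsics"];V=r["view"];R=V[:3,:3];t=V[:3,3]
    return -R.T@t, R.T@np.linalg.solve(K,[u,v,1.])
def onplane(r,u,v,z):
    c,d=ray(r,u,v); return c+d*(z-c[2])/d[2]
def tri(a,ua,b,ub):
    A=np.zeros((3,3));y=np.zeros(3);L=[ray(a,*ua),ray(b,*ub)]
    for c,d in L:
        d=d/np.linalg.norm(d);P=np.eye(3)-np.outer(d,d);A+=P;y+=P@c
    return np.linalg.solve(A,y)
def blob(img,u,v,lo,hi,w=30):
    g=cv2.cvtColor(img,cv2.COLOR_RGB2GRAY);x0,y0=u-w,v-w;c=g[y0:y0+2*w,x0:x0+2*w]
    m=cv2.inRange(c,lo,hi);m=cv2.morphologyEx(m,cv2.MORPH_OPEN,np.ones((3,3),np.uint8))
    cs,_=cv2.findContours(m,cv2.RETR_EXTERNAL,cv2.CHAIN_APPROX_NONE);k=max(cs,key=cv2.contourArea)
    e=cv2.fitEllipse(cv2.convexHull(k));return (e[0][0]+x0,e[0][1]+y0),e[1]
E
python3 - <<'E'
import numpy as np,cv2
from h import *
T=dict(np.load("top.npz"));S=dict(np.load("scene.npz"))
g=cv2.cvtColor(T["frame"],cv2.COLOR_RGB2GRAY)
print(g[184,270:330:3],g[284,285:348:3],g[210,365:412:2])
for n,p,z,lo in [("A",(299,184),.085,125),("B",(316,284),.085,125),("C",(176,295),.085,125),("roll",(388,210),.045,150)]:
    c,ax=blob(T["frame"],*p,lo,255); P=onplane(T,*c,z)
    print(n,np.round(c,1),np.round(ax,1),np.round(P,4))
    # size check
    q=onplane(T,c[0]+ax[0]/2,c[1],z); print("  rad",np.linalg.norm(q-P))
for n,a,b in [("A",(299,184),(335,269)),("B",(316,284),(328,187)),("C",(176,295),(459,194)),("roll",(388,210),(243,255)),("tip",(505,277),(151,181))]:
    print(n,np.round(tri(T,a,S,b),4))
def crop(r,u,v,w):return cv2.resize(r["frame"][v-w:v+w,u-w:u+w,::-1],(400,400),interpolation=cv2.INTER_CUBIC)
cv2.imwrite("pics/c1.png",np.hstack([crop(T,492,275,45),crop(S,153,207,45)]))
E
```

```text
[ 96 100  97 101  86 132 154 156 149 152 152 147 148 144 137  78  55 105
 101 105] [ 99  91  81  84  89 123 164 168 175 163 166 168 168 161 158 138 107 106
 103 106 103] [ 90  86  85  61 144 175 171 127  97  83  90  89  72  41  40  86 136 171
 175 163  94  97  99  96]
A [298.5 183.6] [28.4 30.2] [0.6497 0.0642 0.085 ]
  rad 0.02606717005052162
B [314.9 283.5] [31.9 32. ] [0.4674 0.03   0.085 ]
  rad 0.028188381463049195
C [175.5 294.7] [31.5 32.2] [0.4421 0.2742 0.085 ]
  rad 0.02758204895171256
roll [388.2 209.7] [29.2 30.1] [ 0.614 -0.106  0.045]
  rad 0.027754899981986034
A [0.65   0.0647 0.0809]
B [0.4665 0.0304 0.0839]
C [0.4421 0.2768 0.0765]
roll [ 0.6139 -0.1038  0.0415]
tip [ 0.4875 -0.3079  0.0725]
```

View pics/c1.png

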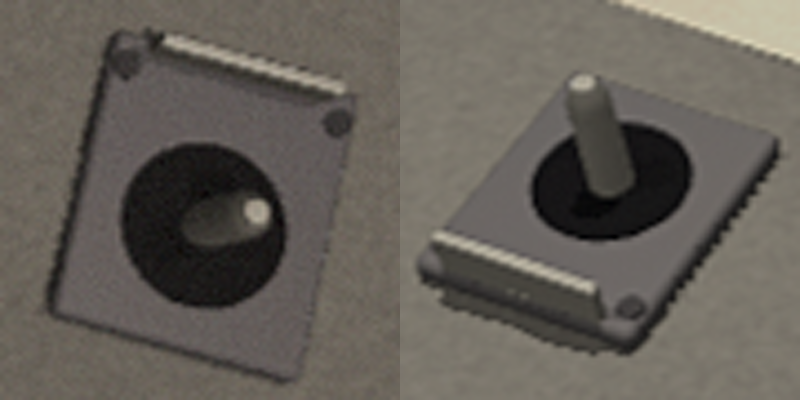

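The crops put the spindle tip at top-view pixel (504.8,277.3) and scene pixel (149,180.7). The tear bar runs from (484,239) to (525,250) in the top view. I'll fix the spindle, then view it with the wrist camera from above on the way.

```bash
cat >> h.py <<'E'
from scipy.spatial.transform import Rotation
from workcell import bot,hand,kinematics,get_obs,vision
def ori(phi):
    z=np.array([np.cos(phi),np.sin(phi),0]);y=np.array([0,0,-1.])
    return Rotation.from_matrix(np.c_[np.cross(y,z),y,z]).as_quat()
def best(p,phi):
    q0=get_obs()["joint_pos"];c=[]
    for f in (phi,phi+np.pi):
        s=kinematics.solve_ik(p,ori(f))
        if s is not None:c.append((np.abs(np.array(s)-q0).max(),f))
    return min(c)[1]
def st(m=""):
    o=get_obs();print(m,round(o["time_s"],2),np.round(o["position"],4),"F",np.round(o["wrist_force"],2),"M",np.round(o["ft_torque"],3),"w",round(o["gripper_width"],4));return o
def fish(r,p):
    V=r["view"];K=r["intrinsics"];c=V[:3,:3]@p+V[:3,3];th=np.arctan2(np.hypot(c[0],c[1]),c[2]);a=np.arctan2(c[1],c[0])
    return K[0,2]+K[0,0]*th*np.cos(a),K[1,2]+K[1,1]*th*np.sin(a)
def fishray(r,u,v):
    K=r["intrinsics"];V=r["view"];x=(u-K[0,2])/K[0,0];y=(v-K[1,2])/K[1,1];t=np.hypot(x,y)
    d=np.array([x/t*np.sin(t),y/t*np.sin(t),np.cos(t)]);R=V[:3,:3];return -R.T@V[:3,3],R.T@d
E
python3 - <<'E'
from h import *
T=dict(np.load("top.npz"));S=dict(np.load("scene.npz"))
print("tip T",onplane(T,504.8,277.3,.075),"S",onplane(S,149,180.7,.075),"tri",tri(T,(504.8,277.3),S,(149,180.7)))
a=onplane(T,484.1,239,.033);b=onplane(T,524.6,250.3,.033);print(a,b,np.linalg.norm(a-b))
d=(a-b)/np.linalg.norm(a-b);phi=np.arctan2(d[1],d[0]);print("phi y",phi)
tip=(onplane(T,504.8,277.3,.075)+onplane(S,149,180.7,.075))/2;
print("bar dist",np.linalg.norm((a+b)/2-tip))
p=[tip[0],tip[1],.24];f=best(p,phi);print(f)
bot.reach(p,ori(f));o=st()
r=vision.read_camera("wrist");np.savez("w1.npz",**r);cv2.imwrite("pics/w1.png",r["frame"][:,:,::-1])
print("pred tip px",fish(r,tip),"intr",r["intrinsics"].tolist())
E
```

```text
tip T [ 0.48726926 -0.31074776  0.075     ] S [ 0.49041846 -0.30628957  0.075     ] tri [ 0.48730089 -0.30985975  0.07204282]
[ 0.56397871 -0.29046881  0.033     ] [ 0.54401048 -0.36666468  0.033     ] 0.07876891174214469
phi y 1.3144955283526665
bar dist 0.08006587440695494
1.3144955283526665
 3.52 [ 0.4892 -0.308   0.24  ] F [-0.11 -0.01  0.81] M [-0.065 -0.01  -0.023] w 0.0855
pred tip px (np.float64(309.7553179525785), np.float64(218.35128973204218)) intr [[371.64829954431775, 0.0, 310.7963785983021], [0.0, 371.64829954431775, 236.56998527964492], [0.0, 0.0, 1.0]]
```

View pics/w1.png

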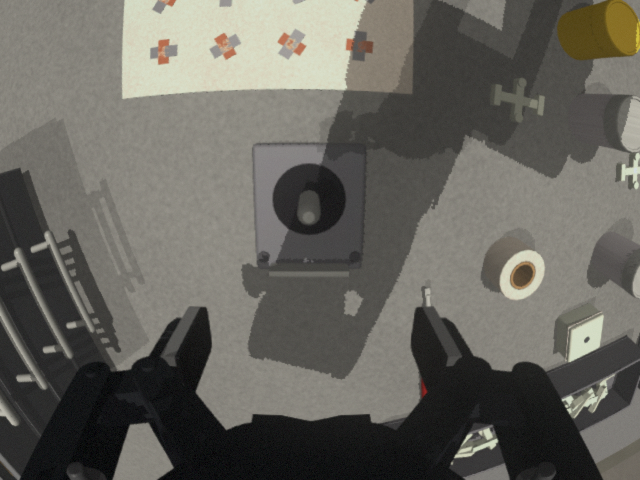

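The wrist view has the spindle tip near (309,215), the foot disc centre near (309,199) and the roll bore near (523,274). I'll cast those rays and compare them with the other views.

Run:
```python
from h import *
T=dict(np.load("top.npz"));S=dict(np.load("scene.npz"));W=dict(np.load("w1.npz"))
def fp(u,v,z):
    c,d=fishray(W,u,v);return np.round(c+d*(z-c[2])/d[2],4)
print("cam",fishray(W,0,0)[0])
# disc: dark blob in each view
def disc(img,u,v,w,hi):
    g=cv2.cvtColor(img,cv2.COLOR_RGB2GRAY)[v-w:v+w,u-w:u+w]
    m=cv2.morphologyEx(cv2.inRange(g,0,hi),cv2.MORPH_OPEN,np.ones((3,3),np.uint8))
    k=max(cv2.findContours(m,0,1)[0],key=cv2.contourArea);e=cv2.fitEllipse(cv2.convexHull(k));return np.array(e[0])+[u-w,v-w],e[1]
a=disc(T["frame"],493,281,25,45);print(a,onplane(T,*a[0],.012))
a=disc(S["frame"],156,203,22,45);print(a,onplane(S,*a[0],.012))
a=disc(W["frame"],309,199,45,50);print(a,fp(*a[0],.012))
print("tip",fp(309,215,.075),"roll",fp(523,274,.045))
# tip ellipse zoom
c=lambda r,u,v,w:cv2.resize(r["frame"][v-w:v+w,u-w:u+w,::-1],(400,400),interpolation=cv2.INTER_CUBIC)
cv2.imwrite("pics/c2.png",cv2.convertScaleAbs(np.hstack([c(W,309,205,50),c(W,523,274,40)]),alpha=1.4))
```

```text
cam [ 0.40809682 -0.28638937  0.36596133]
(array([492.36026764, 280.46887589]), (35.220584869384766, 37.86359405517578)) [ 0.48737186 -0.31030298  0.012     ]
(array([155.10433388, 202.62182045]), (25.012964248657227, 36.03824996948242)) [ 0.48953039 -0.30735995  0.012     ]
(array([309.33880615, 199.14706802]), (69.88931274414062, 72.22620391845703)) [ 0.4873 -0.3087  0.012 ]
tip [ 0.4859 -0.3084  0.075 ] roll [ 0.6127 -0.1049  0.045 ]
```

View pics/c2.png

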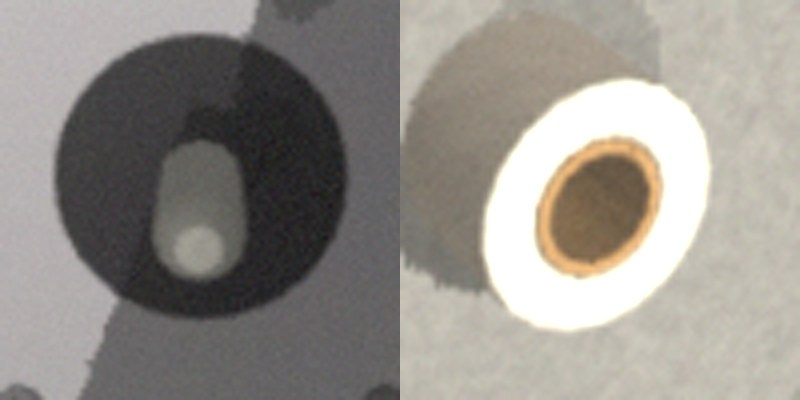

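The views agree: spindle at about (0.488,-0.3088), roll at about (0.613,-0.105). I'll squeeze the roll along two perpendicular directions so it centres in the jaws, then lift it.

Run:
```python
from h import *
x,y=.6135,-.105; ph=1.3145
f=best([x,y,.13],ph-np.pi/2)
bot.reach([x,y,.12],ori(f)); bot.servo_line([x,y,.032],velocity=.12)
hand.move_gripper(.055,20); st("sq1")
hand.move_gripper(.08,20); st()
f=best([x,y,.032],ph)
bot.servo_line([x,y,.11],velocity=.2); bot.reach([x,y,.11],ori(f)); bot.servo_line([x,y,.032],velocity=.15)
hand.move_gripper(.05,35); st("grip")
o=st();bot.servo_line([x,y,.16],velocity=.15); st("up")
```

```text
sq1 6.53 [ 0.6141 -0.1051  0.0332] F [-0.99  0.73  5.42] M [0.033 0.223 0.019] w 0.0603
 6.87 [ 0.6135 -0.105   0.032 ] F [ 0.25  0.32 -0.85] M [-0.018  0.013 -0.021] w 0.0798
grip 9.81 [ 0.6145 -0.1052  0.0334] F [-0.24 -0.17  6.59] M [0.107 0.07  0.038] w 0.0579
 9.81 [ 0.6145 -0.1052  0.0334] F [-0.24 -0.17  6.59] M [0.107 0.07  0.038] w 0.0579
up 10.81 [ 0.6128 -0.1049  0.159 ] F [-0.28  0.06 -1.44] M [-0.035  0.048 -0.013] w 0.0581
```

Run:
```python
from h import *
x,y=.488,-.3088; ph=1.3145
f=best([x,y,.16],ph);print(f)
bot.reach([x,y,.16],ori(f)); st("above")
bot.servo_line([x,y,.112],velocity=.12); st()
for z in np.arange(.104,.0455,-.008):
    bot.servo_line([x,y,z],velocity=.06); o=st(f"{z:.3f}")
    if np.linalg.norm(o["wrist_force"])>15: print("contact");break
```

```text
1.3145
above 11.76 [ 0.4885 -0.3082  0.1598] F [-0.63  0.06 -1.97] M [ 0.013 -0.05   0.028] w 0.0578
 12.31 [ 0.4885 -0.3083  0.112 ] F [-0.82 -0.17 -0.34] M [ 0.037 -0.044  0.063] w 0.0577
0.104 12.59 [ 0.488  -0.3087  0.104 ] F [ 0.58 -0.64 -1.06] M [ 0.006 -0.034 -0.037] w 0.0582
0.096 12.88 [ 0.4877 -0.3087  0.0956] F [ 0.7   0.12 -0.83] M [ 0.021 -0.011  0.031] w 0.0577
0.088 13.16 [ 0.4877 -0.3086  0.0875] F [-0.45 -0.3  -1.49] M [-0.006 -0.016  0.019] w 0.0579
0.080 13.44 [ 0.4877 -0.3086  0.0795] F [-0.25 -0.01 -0.96] M [ 0.007 -0.067 -0.018] w 0.0575
0.072 13.72 [ 0.4877 -0.3086  0.0715] F [ 0.3  -0.13 -0.8 ] M [ 0.014 -0.025 -0.011] w 0.0578
0.064 14.01 [ 0.4877 -0.3086  0.0635] F [ 0.31 -0.55 -0.76] M [-0.02  -0.021  0.028] w 0.0581
0.056 14.29 [ 0.4877 -0.3086  0.0555] F [ 0.39 -0.27 -0.34] M [ 0.001  0.046 -0.064] w 0.0579
0.048 14.57 [ 0.4877 -0.3086  0.0475] F [ 0.02 -0.08 -1.23] M [-0.028 -0.    -0.034] w 0.0578
```

Run:
```python
from h import *
x,y=.488,-.3088
bot.servo_line([x,y,.0445],velocity=.05); st("down")
hand.move_gripper(.08,20); st("open")
bot.servo_line([x,y,.18],velocity=.2); st()
a=vision.read_camera("scene")
r=vision.read_camera("wrist")
c=lambda r,u,v,w:cv2.resize(r["frame"][v-w:v+w,u-w:u+w,::-1],(400,400),interpolation=cv2.INTER_CUBIC)
cv2.imwrite("pics/c3.png",np.hstack([c(a,153,207,50),c(r,310,210,110)]))
```

```text
down 14.82 [ 0.4885 -0.3091  0.0451] F [-0.9   0.68  6.19] M [ 0.175  0.067 -0.015] w 0.0579
open 15.18 [ 0.488  -0.3088  0.0444] F [ 0.43 -0.32 -0.21] M [ 0.066  0.027 -0.012] w 0.0797
 16.0 [ 0.4874 -0.3084  0.1791] F [-0.27 -0.36 -0.39] M [ 0.001  0.03  -0.01 ] w 0.0798
```

View pics/c3.png

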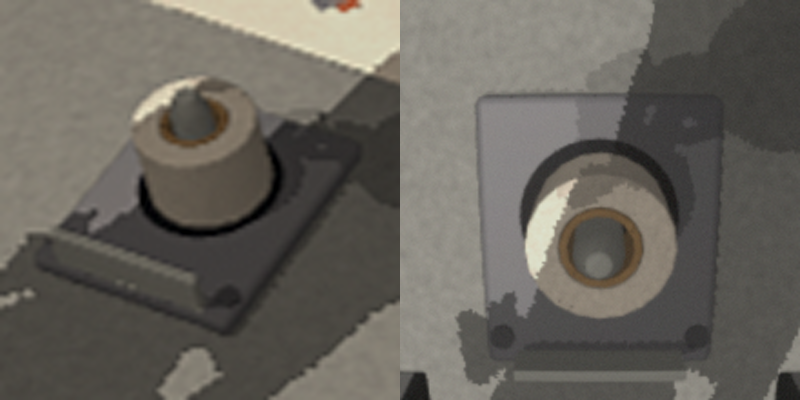

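The roll is seated on the plate with the spindle showing through its bore. Next I'll heft the tins in turn.

```bash
cat >> h.py <<'E'
def fz(n=25):
    a=[]
    for _ in range(n):
        bot.dwell(.03);a.append(get_obs()["wrist_force"])
    return np.mean(a,0),np.std(a,0)[2]/np.sqrt(n)
def grab(x,y,phi=np.pi/2,F=60):
    f=best([x,y,.18],phi);bot.reach([x,y,.16],ori(f))
    b=fz(15); bot.servo_line([x,y,.055],velocity=.15)
    hand.move_gripper(.05,F);st("grip");return b
def heft(x,y):
    b=grab(x,y); bot.servo_line([x,y,.09],velocity=.08);bot.dwell(.3)
    m=fz();print("WEIGHT N",np.round(m[0]-b[0],2),m[1],b[1]);st("held")
def put(x,y):
    bot.servo_line([x,y,.0565],velocity=.08);bot.servo_line([x,y,.0548],velocity=.03);st("dn")
    hand.move_gripper(.08);bot.servo_line([x,y,.16],velocity=.2);st("rel")
E
python3 - <<'E'
from h import *
heft(.467,.030);put(.467,.030)
E
```

```text
grip 19.07 [0.4678 0.0301 0.0562] F [-1.56  1.59  7.93] M [-0.046  0.188 -0.029] w 0.0572
WEIGHT N [ 0.02 -0.08 -1.9 ] 0.1081049667927789 0.11903744022284829
held 20.79 [0.467 0.03  0.09 ] F [ 0.31 -0.13 -2.28] M [-0.05   0.025  0.011] w 0.0575
dn 21.61 [0.467  0.03   0.0557] F [-4.87  0.08 20.25] M [0.109 0.827 0.057] w 0.0577
rel 22.64 [0.4665 0.03   0.1594] F [-0.33  0.15 -0.62] M [-0.012  0.027 -0.008] w 0.08
```

```bash
sed -i 's/\.0565\],velocity/.058],velocity/;s/\.0548/.0560/' h.py
python3 - <<'E'
from h import *
heft(.650,.0645)
E
```

```text
grip 25.09 [0.651  0.0644 0.0565] F [-0.1  -1.79  6.41] M [-0.175  0.086  0.023] w 0.0572
WEIGHT N [ 0.03 -0.19 -2.09] 0.0988540200871476 0.12273637408273111
held 26.82 [0.65   0.0645 0.09  ] F [ 1.35 -0.46 -1.84] M [-0.012 -0.029 -0.017] w 0.0572
```

Run:
```python
from h import *
put(.650,.0645)
heft(.442,.2755)
bot.servo_line([.442,.2755,.2],velocity=.1);bot.dwell(.3);st("high")
for n in ["scene","top"]:
    r=vision.read_camera(n);cv2.imwrite(f"pics/{n}9.png",r["frame"][:,:,::-1])
    r0=np.load(f"{n}.npz")["frame"]
    if n=="top": cv2.imwrite("pics/fin.png",np.hstack([cv2.resize(x,(400,300)) for x in (r0[:,:,::-1],r["frame"][:,:,::-1])]))
```

```text
dn 27.62 [0.6499 0.0645 0.0563] F [-2.65  0.32  5.54] M [-0.136  0.439 -0.03 ] w 0.0575
rel 28.64 [0.6494 0.0645 0.1592] F [ 0.7  -0.38  0.11] M [-0.027  0.008 -0.054] w 0.0801
grip 31.47 [0.4427 0.2758 0.0563] F [-1.04 -2.23  6.34] M [-0.067  0.248 -0.016] w 0.0583
WEIGHT N [-0.05  0.1  -5.35] 0.08648399196440244 0.09119733187650196
held 33.19 [0.442  0.2755 0.09  ] F [-0.23 -0.81 -4.9 ] M [ 0.029 -0.08  -0.028] w 0.0581
high 34.74 [0.4419 0.2754 0.1997] F [ 0.79  0.76 -4.73] M [-0.009 -0.043  0.054] w 0.0575
```

View pics/scene9.png

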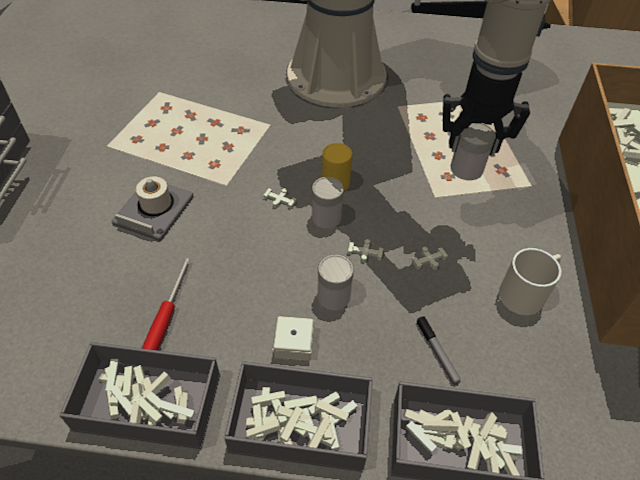

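View pics/top9.png

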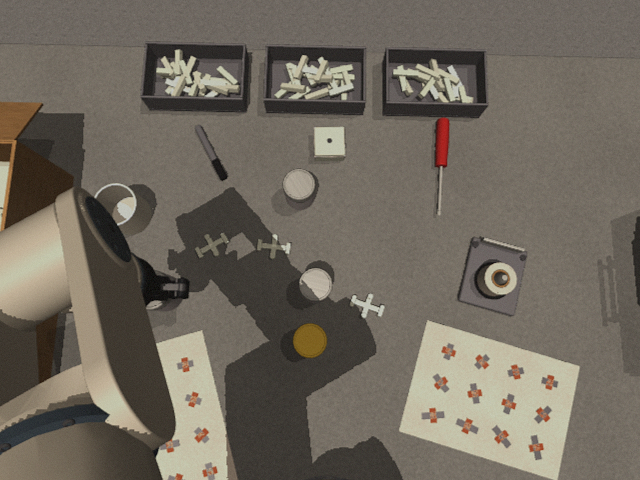

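The heavy tin, 5.35 N against 1.9 and 2.1 N, is held upright near (473,155) in the scene view. The other two stand at (327,205) and (335,283), the roll is on the spindle at (153,193), and the bystanders I can see haven't moved.

Run:
```python
from h import *
from workcell import hand_in
bot.dwell(.5);st();hand_in();st()
```

```text
35.34 [0.442  0.2755 0.2   ] F [ 0.1   0.21 -4.76] M [-0.028  0.01  -0.005] w 0.0581
the job is handed in; nothing more can be done
the job is handed in; nothing more can be done
```

The label roll is on the spindle and released, and the job was handed in at about 35 s with the heaviest tin held still in the gripper. `hand_in` gives no verdict, so the result rests on the checks below.

- **Roll:** I centred it with two perpendicular squeezes and lowered it until it touched the base plate (about 6 N). Both the scene and wrist pictures show it seated, with the spindle through the bore.
- **Weights:** The wrist force was about 1.9 N for the tin at (0.467, 0.030) and 2.1 N for the one at (0.650, 0.065). The tin at (0.442, 0.276) gave 5.35 N, so it is clearly the heaviest.
- **Held tin:** It is upright and still, with its underside about 14 cm above the table. The wrist still read about 4.8 N at the end, within the sensor noise of the first reading.
- **Other things:** The final pictures show the two lighter tins standing upright. The bystanders are where they started. In the top view the arm hides part of the mug, but the scene view shows it unmoved.

**Disagreements:**
- Setting the first tin down pressed on it with about 20 N, so I raised the release height for the next one.
- Before moving, the cameras disagreed on the spindle position by up to 5 mm, and the tear bar measured 80 mm from it rather than 70 mm. I used a position agreed by several views, and the roll went on without resistance.

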